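# Tare the bench balance and weigh in a brass bar from the stock tray

### The arm

A 6-joint arm with a two-finger parallel gripper is mounted at the origin on the work surface. World frame = base frame: x ahead of the robot, y to its left, z up, the work surface at z = 0. Lengths are in m, angles in rad, forces in N, time in s.
With the tool pointing down it reaches from about 0.35 to 0.775 m from the base axis. Payload 7.3 kg.
Tool frame: the origin (TCP) lies between the finger pads; the fingertips stand 14 mm ahead of it and the grasp point (between the pads) lies 5 mm behind it; z points along the fingers, y is the line along which they close (so a half turn about z gives the same grasp; the last joint's range is limited). The gripper opens to 92 mm and grips with 3 to 60 N. Pads are 19 mm wide; open, the fingers measure 130 mm over their backs; the gripper's body (75 mm by 190 mm) begins 47 mm behind the grasp point.
Start: joints at [-1.462, 0.342, 1.524, -0, 1.275, -0.146], TCP at [0.132, -0.508, 0.241] pointing down, gripper open.
Joint ranges: [-2.53, 2.53], [-0.77, 2.02], [0.04, 2.7], [-1, 4.14], [0.28, 2.66], [-3.11, 3.11]. Speed limits (rad/s): [2.57, 2.57, 3.14, 3.14, 3.14, 3.14].

### API

Orientations are given as [roll, pitch, yaw] about the fixed x, y, z axes, in that order (R = Rz(yaw) Ry(pitch) Rx(roll)).
In Python, from cell import robot, eyes gives the robot as it stands. The module is installed in compiled form; this text tells all that it offers.
- The arm moves only by the shell command python3 -m handwheel 'ROWS' [FORCE]. ROWS is JSON, one flat list of numbers, 5 for each row, row after row: the shift along the world's x, y, z in mm, then the turn about the world's z in rad, then the opening, from 0 (shut) to 1 (fully open). In form: [x, y, z, spin, jaw, x, y, z, spin, jaw, ...]. A call has 1 to 8 rows; each row shifts and turns the commanded pose from where the row before left it; what a row does not reach is not made up. A row lasts 1/10 s, in which the tool goes at most 50 mm and 8.59 degrees, less where a joint would pass 70% of its speed; a pose out of reach is approached as far as the arm can. A call with a gripper value outside its range is refused whole. The fingers move at their own pace and stop on an object; FORCE is the grip in N (left out, the last holds). Time passes only in rows, so rows that do not move let the fingers close. It gives the time, the measured TCP pose, the force, the opening and the grip force at its end, in the units of the state.
- robot.observe(): the state, without advancing time (a new reading comes with each control period).
- eyes.read_camera(name): name is "side" or "top" or "wrist"; returns (picture, depth): 384x512x3 uint8, blue, green, red; 384x512 float32, m along the optical axis (not along the pixel's ray), 0 where there is no reading.
- eyes.calibration(name): a dict with "fx", "fy", "cx", "cy" (pixels), "dist_coeffs" ([k1, k2, p1, p2, k3] as OpenCV has them; the pictures are not rectified), "world_to_cam" (4x4, takes a point from world to camera coordinates). Camera axes: x right, y down, z forward; pixel columns grow to the right and rows downward; lengths in m; the calibration is good to about 2 mm. A picture is of the moment at which its call begins: read the wrist's pose just before it. calibration takes no time and is no camera call; for the wrist camera it gives the pose at the moment of the call.
- robot.hand_in(): hands the job in; it is judged then, once.
The state is a dict: "time": time; "qpos": joint angles; "qvel": joint speeds; "joint_efforts": joint torques, N m; "tool_pos": TCP position; "tool_rot": TCP orientation; "contact_force": force on the tool from outside, world axes, zero at the start; "torque": the same for the moment, N m; "opening": finger opening in m; "grip_force": force on a finger pad.
Only numpy, scipy, OpenCV 4.12 (cv2) and the standard library are available. Lean on these libraries where they do the work, as an engineer would, in place of code of your own. Each camera call takes 0.05 s, during which the arm holds its last target. There are 200 camera calls.

### The job

First zero the empty balance: turn its black tare knob until the white pointer is on the red zero mark, and let go. Then pick the thick brass bar out of the stock tray, put it down on the steel bench block and let go, take it up again the other way, by its two ends, so that it can go down between the cradle's cheeks, and lay it gently (do not drop it) flat and centred in the balance's cradle, then let go, with the tare still on zero. Leave the other pieces of stock lying in the tray and do not push the dish, jar, hammer or tweezers about.

Things in the scene. Friction and masses are not known exactly. Their poses are not given: they have to be found in the camera images.
- brass_bar: target: the one thick yellow brass bar, 56 long (x) x 18 wide (y) x 16 mm high (z), 110-165 g; origin at the centre of its underside. It lies across a lane of the tray, ends about 3 mm from the lane's walls, so there it can only be taken across its 18 mm width. At least 23 mm is free beside it to the next piece: open the gripper only part way. Which of the six places it has varies.
- tray: fixed white stock tray, 186 (x) x 139 (y) x 24 mm high, floor and walls 5 mm thick; a 5 mm wall along x parts it into two lanes 62 mm wide. Six pieces lie across the lanes, three in each, at about -50, 0 and 50 mm along x, 33.5 mm either side of the middle in y. Origin at the centre of its underside. Tray and balance stand left and right of the robot's middle line; which is which varies.
- steel_bar: grey steel bar in the tray, same size as the brass bar; leave it. Origin at the centre of its underside.
- copper_bar: reddish copper bar in the tray, same size as the brass bar; leave it. Origin at the centre of its underside.
- brass_strip: thin brass strip in the tray, 56 x 10 x only 6 mm; leave it. Origin at the centre of its underside.
- dark_block: dark steel block in the tray, 34 x 20 x 14 mm; leave it. Origin at the centre of its underside.
- brass_ring: small brass ring in the tray, 24 mm across, 8 mm high; leave it. Origin at the centre of its underside.
- bench_block: fixed flat steel bench block on the table near the middle line, 100 x 100 x 18 mm high, nothing on it. Origin at the centre of its underside, z up.
- balance: fixed white bench balance, housing 200 (x) x 160 (y) x 45 mm high; origin at the centre of its underside. Black tare knob on its top towards the robot (-55 mm along its x), cradle on its top at the far side (+50 mm along its x).
- tare_knob (a joint): angle of the tare knob in rad, 0 when its white pointer line is on the red zero mark; positive is anticlockwise seen from above, so a positive reading is zeroed by turning clockwise. It starts between 0.5 and 1.35, turns through -1.7 to 1.7 with no stop or click at zero (light friction, 0.03 N m), and stays where it is left.
- tare_grip (a point): point on the tare knob's vertical axis, 67 mm above the table, inside its upright grip bar: 42 mm long, 12 mm thick, from 54 to 78 mm above the table, on a disc 44 mm across. It turns with the knob: x runs along the bar, the pointer is at the -x end (at zero: towards the balance's -x edge, where the red mark is). Grip across the 12 mm, along y.
- cradle_in (a point): centre of the cradle's floor, 76 mm above the table when empty, z up. Aluminium channel: floor 40 mm along y, open at both y ends, between upright cheeks 30 mm apart inside (x), 5 thick, 28 high. The bar lies along y, 8 mm out at each end; fingers on its two ends stay outside the cheeks, fingers across its width do not fit between. Sprung: sinks 3 to 6 mm under the bar (300 N/m, travel 9).
- dish: bystander: loose white ceramic dish, 68 mm across, 28 mm high, between robot and block. Origin under its centre.
- jar: bystander: loose amber glass jar, 48 mm across, 60 mm high, beyond the block. Origin under its centre.
- hammer: bystander: loose hammer, 220 mm long, lying on the robot's side of the work, on the left. Origin on its underside, length along x.
- tweezers: bystander: loose steel tweezers, 130 mm long, 8 mm high, lying on the robot's side of the work, on the right. Origin under the centre, length along x.

How it is judged:
On the way, in this order (a step that is already met when the one before it is completed fails the run):
1. tare knob turned until its pointer is on the zero mark, and let go, with the cradle still empty (value of joint tare_knob between -0.12 and 0.12 rad and contact force between the fingers and balance below 0.1 N), for 0.2 s.
2. brass bar lifted out of the stock tray (z of brass_bar in the frame of tray above 0.045 m and contact force between the fingers and brass_bar above 0.5 N), for 0.1 s.
3. brass bar put down on the bench block and let go (z of brass_bar in the frame of bench_block between 0.015 and 0.021 m and x of brass_bar in the frame of bench_block between -0.05 and 0.05 m and y of brass_bar in the frame of bench_block between -0.05 and 0.05 m and contact force between the fingers and brass_bar below 0.1 N and linear speed of brass_bar below 0.02 m/s), for 0.2 s.
4. brass bar taken up again from the bench block (z of brass_bar in the frame of bench_block above 0.035 m and contact force between the fingers and brass_bar above 0.5 N), for 0.1 s.
At the end, for the whole second after the job is handed in: The brass bar lies at rest in the cradle, released: on its floor (within 4 mm in height), within 8.5 mm of the middle across the cheeks and 12 mm lengthwise, tilted under 0.08 rad, along the channel within 0.35 rad; the tare knob is within 0.12 rad of zero (x of brass_bar in the frame of cradle_in between -0.0085 and 0.0085 m and y of brass_bar in the frame of cradle_in between -0.012 and 0.012 m and z of brass_bar in the frame of cradle_in between -0.004 and 0.004 m and angle between brass_bar's own z axis and vertical below 0.08 rad and angle between the x axis of brass_bar and the y axis of cradle_in, either way round below 0.35 rad and value of joint tare_knob between -0.12 and 0.12 rad and linear speed of brass_bar below 0.02 m/s and contact force between the fingers and brass_bar below 0.1 N); the robot touches nothing.
It fails at once if another piece of stock shoved about (over 30 mm) or lifted out of the tray (distance of any of steel_bar, copper_bar, brass_strip, dark_block, brass_ring from where it was at the start of the episode above 0.03 m).
It fails at once if the dish, jar, hammer or tweezers pushed over 30 mm (distance of any of dish, jar, hammer, tweezers from where it was at the start of the episode above 0.03 m).
It fails at once if the bar dropped into the cradle from more than about 10 mm (horizontal distance between brass_bar and cradle_in below 0.025 m and z of brass_bar in the frame of cradle_in between -0.012 and 0.01 m and linear speed of brass_bar above 0.38 m/s).
It also fails if it takes over 72 s, if anything falls off the work surface, if the arm or the gripper's body presses on something with over 40 N, if the wrist force passes 120 N, or if a joint passes its speed limit or range.

## Working session

There is one attempt and no reset: what is moved stays moved. The work goes in short steps, Python scripts to look and compute and a shell command to move; the robot and the scene stay as the last step left them, time stands still between calls to the robot, and variables do not carry over. Pictures are saved under pics/ and viewed, at most 10 in all, crops included, and the job is handed in when it is done.

```bash
mkdir -p pics; cat > h.py <<'E'
import numpy as np,cv2
from cell import robot,eyes
def K(c): return np.array([[c['fx'],0,c['cx']],[0,c['fy'],c['cy']],[0,0,1.]]),np.array(c['dist_coeffs'])
def shot(n,f=None):
    c=eyes.calibration(n); p,d=eyes.read_camera(n)
    if f: cv2.imwrite('pics/'+f,p); np.savez('pics/'+f+'.npz',p=p,d=d,**{k:np.array(v) for k,v in c.items()})
    return c,p,d
def load(f): z=np.load('pics/'+f+'.npz'); return z,z['p'],z['d']
def rays(c,uv):
    k,d=K(c); n=cv2.undistortPoints(np.array(uv,float).reshape(-1,1,2),k,d).reshape(-1,2)
    T=np.array(c['world_to_cam']); R=T[:3,:3]; o=-R.T@T[:3,3]
    return o,np.c_[n,np.ones(len(n))]@R
def plane(c,uv,z):
    o,r=rays(c,uv); return o+r*((z-o[2])/r[:,2])[:,None]
def deep(c,d,uv):
    o,r=rays(c,uv); return o+r*np.array([np.median(d[int(v)-1:int(v)+2,int(u)-1:int(u)+2]) for u,v in uv])[:,None]
E
python3 - <<'E'
from h import *
a=shot('top','top0.png');b=shot('side','side0.png')
for c in(a[0],b[0]):
  T=np.array(c['world_to_cam']);print(c['fx'],(-T[:3,:3].T@T[:3,3]).round(3),T[:3,:3].round(2).tolist())
cv2.imwrite('pics/both.png',cv2.resize(np.vstack([a[1],b[1]]),None,fx=.78,fy=.78))
print(robot.observe())
E
```

```text
419.37445339601953 [ 0.367 -0.016  0.87 ] [[-0.03, -1.0, -0.02], [-0.98, 0.03, -0.18], [0.18, 0.01, -0.98]]
404.56199345800553 [ 0.354 -0.667  0.61 ] [[0.98, -0.21, 0.02], [-0.11, -0.6, -0.79], [0.18, 0.77, -0.61]]
{'time': 0.1, 'qpos': array([-1.46198267e+00,  3.42663736e-01,  1.52491342e+00,  8.89920109e-06,
        1.27540884e+00, -1.46030420e-01]), 'qvel': array([ 0.00126224, -0.00093272, -0.00140094,  0.00088092, -0.00176533,
       -0.00133957]), 'joint_efforts': array([ 1.34045338e-03, -4.32002878e+01, -2.44694817e+01,  7.18088890e-02,
        5.25118271e-02, -5.02151545e-05]), 'tool_pos': array([ 0.13232062, -0.50769725,  0.24011172]), 'tool_rot': array([-3.14021538e+00, -2.11167146e-04,  2.54841331e-01]), 'contact_force': array([-0.51710828, -0.67975527, -0.31171236]), 'torque': array([ 0.02853211, -0.04331656,  0.00193505]), 'grip_force': 0.0, 'opening': 0.09174078496848018}
```

View pics/both.png

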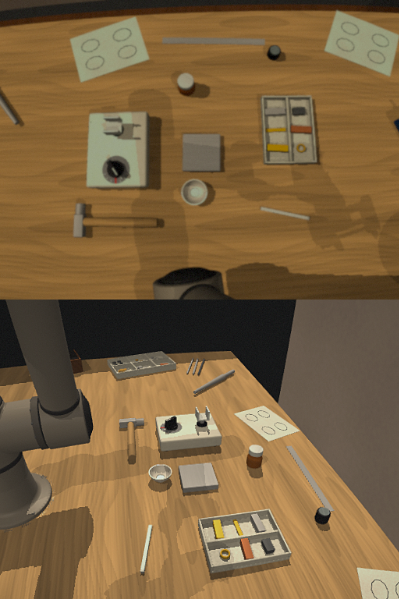

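The top view shows the balance at about (150,190) full-resolution px, the tray at about (370,165) and the block at about (258,195). The side view shows two yellow pieces in the tray's lane. I'll enlarge these areas next.

```bash
python3 - <<'E'
from h import *
c,p,d=load('top0.png')
f=lambda r,q:cv2.resize(p[r:r+120,q:q+100],None,fx=4,fy=4,interpolation=cv2.INTER_CUBIC)
cv2.imwrite('pics/crop1.png',np.hstack([f(135,105),f(110,325)]))
E
```

```text
(no output)
```

View pics/crop1.png

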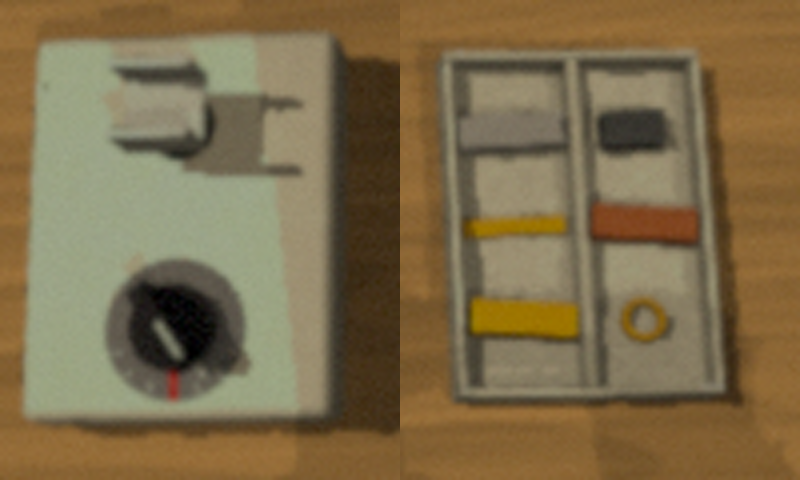

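The left crop shows the cradle at crop px (160,105), the knob at about (173,325), its white pointer running from (158,322) to (182,358), and the red mark at (174,385). In the right crop the thick brass bar has corners (472,300), (578,304), (576,338), (472,333); the thin strip is above it and the ring is to its right.

```bash
python3 - <<'E'
from h import *
c,p,d=load('top0.png')
B=lambda *a:[(x/4+105,y/4+135) for x,y in a]; T=lambda *a:[((x-400)/4+325,y/4+110) for x,y in a]
def pr(n,uv,z):
  q=deep(c,d,uv);print(n,(1e3*plane(c,uv,z)).round(0)[:,:2].tolist(),'depth',(1e3*q).round(0).tolist())
pr('bal',B((42,42),(330,40),(325,412),(28,412)),.045)
pr('balin',B((60,60),(310,60),(300,390),(50,390)),.045)
pr('red',B((174,375),(174,398)),.045)
pr('ptr',B((160,324),(182,358)),.078)
pr('knob',B((172,320)),.078)
pr('cradle cheeks',B((115,68),(195,66),(115,140),(200,148)),.104)
pr('cradle floor',B((160,105)),.076)
pr('bar',T((472,300),(578,304),(576,338),(472,333),(525,319)),.021)
pr('tray',T((442,55),(698,55),(725,395),(458,398)),.024)
pr('block',[(235,174),(282,174),(282,216),(235,216),(258,190)],.018)
E
```

```text
bal [[627.0, 290.0], [622.0, 137.0], [431.0, 139.0], [434.0, 291.0]] depth [[641.0, 306.0, 1.0], [622.0, 137.0, 46.0], [431.0, 140.0, 43.0], [434.0, 291.0, 45.0]]
balin [[617.0, 280.0], [612.0, 148.0], [442.0, 152.0], [445.0, 279.0]] depth [[617.0, 280.0, 45.0], [611.0, 147.0, 46.0], [442.0, 152.0, 45.0], [445.0, 279.0, 45.0]]
red [[451.0, 216.0], [440.0, 216.0]] depth [[451.0, 215.0, 47.0], [439.0, 215.0, 48.0]]
ptr [[473.0, 214.0], [456.0, 203.0]] depth [[472.0, 213.0, 81.0], [456.0, 203.0, 76.0]]
knob [[474.0, 208.0]] depth [[475.0, 210.0, 71.0]]
cradle cheeks [[594.0, 231.0], [593.0, 192.0], [558.0, 230.0], [553.0, 188.0]] depth [[595.0, 232.0, 101.0], [597.0, 195.0, 92.0], [572.0, 248.0, 47.0], [567.0, 204.0, 47.0]]
cradle floor [[582.0, 217.0]] depth [[582.0, 216.0, 76.0]]
bar [[532.0, -181.0], [529.0, -236.0], [511.0, -234.0], [515.0, -180.0], [522.0, -208.0]] depth [[532.0, -181.0, 21.0], [529.0, -237.0, 19.0], [512.0, -236.0, 13.0], [516.0, -181.0, 14.0], [521.0, -208.0, 22.0]]
tray [[665.0, -174.0], [662.0, -312.0], [478.0, -309.0], [481.0, -170.0]] depth [[672.0, -178.0, 2.0], [662.0, -313.0, 23.0], [481.0, -317.0, 1.0], [483.0, -173.0, 8.0]]
block [[564.0, 42.0], [560.0, -56.0], [472.0, -52.0], [475.0, 44.0], [528.0, -5.0]] depth [[563.0, 42.0, 20.0], [564.0, -57.0, 2.0], [474.0, -53.0, 3.0], [475.0, 44.0, 20.0], [528.0, -5.0, 20.0]]
```

```bash
python3 -m handwheel '[35,35,0,0.05,1,35,35,0,0.05,1,35,35,0,0.05,1,35,35,0,0.05,1,35,35,0,0.05,1,35,35,0,0.05,1,35,35,0,0,1,35,35,0,0,1]' && python3 -m handwheel '[5,49,0,0,1,5,49,0,0,1,5,49,0,0,1,5,49,0,0,1,5,49,0,0,1,5,49,0,0,1,5,49,0,0,1,5,49,0,0,1]' && python3 -m handwheel '[10,49,0,0,0.6,0,0,0,0,0.6,0,0,0,0,0.6]' && python3 - <<'E'
from h import *
c,p,d=shot('wrist','w0.png');T=np.array(c['world_to_cam']);print(c['fx'],(-T[:3,:3].T@T[:3,3]).round(3),T[:3,:3].round(2).tolist())
cv2.imwrite('pics/w0v.png',cv2.resize(p,(768,576)))
E
```

```text
time: 0.9
tool_pos: [0.4133, -0.2263, 0.2406]
tool_rot: [-3.142, 0.0, 0.555]
contact_force: [0.1, -0.2, 0.6]
opening: 0.0915
grip_force: 0.0
time: 1.7
tool_pos: [0.452, 0.166, 0.2406]
tool_rot: [3.141, 0.0, 0.555]
contact_force: [1.9, -0.7, 0.1]
opening: 0.0914
grip_force: 0.0
time: 2.0
tool_pos: [0.4618, 0.2137, 0.24]
tool_rot: [-3.142, 0.002, 0.557]
contact_force: [0.3, -0.7, 0.1]
opening: 0.0724
grip_force: 0.0
267.0605638939188 [0.527 0.254 0.383] [[0.53, -0.85, 0.0], [-0.81, -0.51, 0.29], [-0.24, -0.15, -0.96]]
```

View pics/w0v.png

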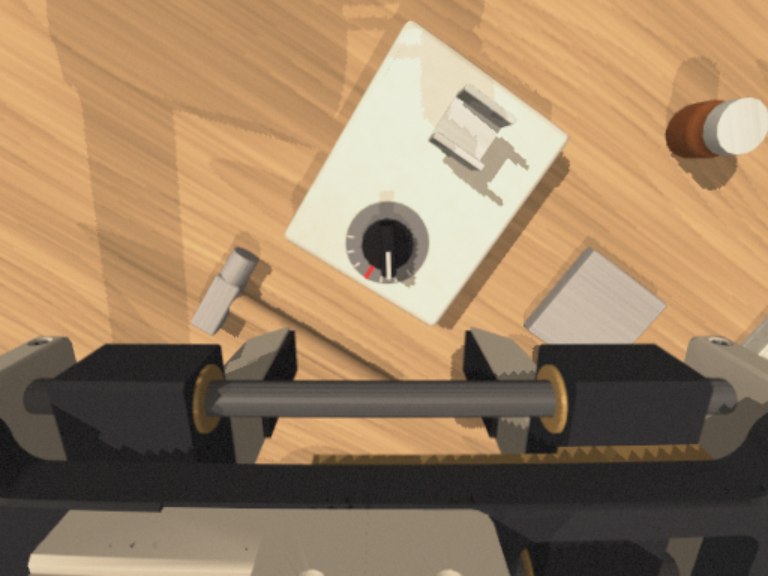

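The wrist view shows the balance with corners at view px (411,22), (566,138), (433,323), (287,236). The knob is near (387,245), its pointer runs (389,251)–(389,278), the red mark is at (370,272), and the cradle is at about (472,128).

```bash
python3 - <<'E'
from h import *
c,p,d=load('w0.png')
V=lambda *a:[(x/1.5,y/1.5) for x,y in a]
pr=lambda n,uv,z:print(n,(1e3*plane(c,uv,z)).round(0)[:,:2].tolist(),(1e3*deep(c,d,uv)).round(0).tolist())
pr('bal',V((411,22),(566,138),(433,323),(287,236)),.045)
pr('red',V((366,277),(374,267)),.045)
pr('ptr',V((389,252),(389,278)),.078)
pr('disc',V((348,243),(428,243),(388,202),(388,284)),.047)
g=cv2.resize(p[120:210,215:305],(540,540),interpolation=cv2.INTER_CUBIC);g2=cv2.resize(p[45:125,275:355],(540,540),interpolation=cv2.INTER_CUBIC)
z=cv2.resize(p[0:1,0:1],(1,1));cv2.imwrite('pics/w0c.png',cv2.resize(np.hstack([g,g2]),(800,400)))
E
```

```text
bal [[626.0, 288.0], [624.0, 137.0], [435.0, 139.0], [435.0, 289.0]] [[627.0, 288.0, 43.0], [624.0, 136.0, 43.0], [434.0, 138.0, 43.0], [434.0, 289.0, 43.0]]
red [[440.0, 213.0], [451.0, 212.0]] [[440.0, 213.0, 46.0], [451.0, 212.0, 46.0]]
ptr [[475.0, 212.0], [457.0, 201.0]] [[475.0, 212.0, 78.0], [450.0, 196.0, 46.0]]
disc [[458.0, 242.0], [494.0, 184.0], [505.0, 231.0], [445.0, 194.0]] [[457.0, 242.0, 45.0], [494.0, 184.0, 45.0], [505.0, 231.0, 46.0], [444.0, 193.0, 45.0]]
```

View pics/w0c.png

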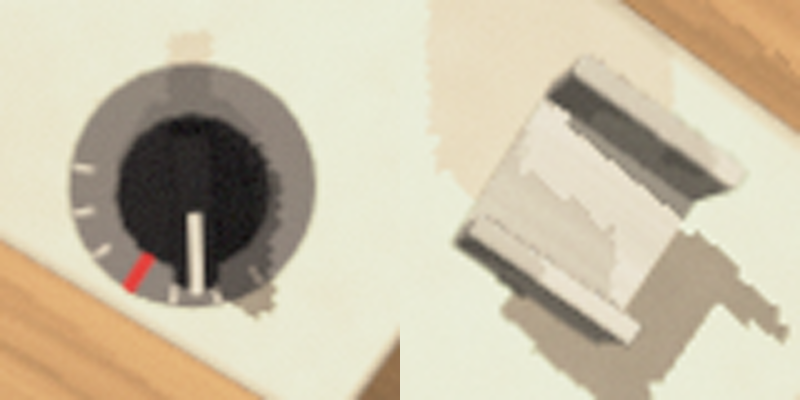

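The enlarged crop shows the pointer from (195,213) to (195,292), the disc centred near (192,184) and the red mark from (128,290) to (149,256). The cradle cheek tops run (585,62)–(742,180) and (478,222)–(637,325).

```bash
python3 - <<'E'
from h import *
c,p,d=load('w0.png')
L=lambda *a:[(x*.225+215,y*.225+120) for x,y in a]
R=lambda *a:[((x-400)*.2+275,y*.2+45) for x,y in a]
pr=lambda n,uv,z:print(n,(1e3*plane(c,uv,z)).round(1)[:,:2].tolist(),(1e3*deep(c,d,uv)).round(0).tolist())
pr('ptr',L((195,213),(195,288)),.078)
pr('discrim',L((68,184),(316,184),(192,62),(192,306)),.046)
pr('red',L((128,290),(151,256)),.046)
pr('cheek far in/out edge',R((583,66),(738,184),(548,98),(685,216)),.104)
pr('cheek near in',R((480,216),(640,322),(462,238),(625,338)),.104)
pr('cheek tops mid',R((665,125),(558,272)),.104)
pr('floor',R((540,120),(670,225),(490,210),(630,310),(575,210)),.076)
from scipy.spatial.transform import Rotation
print(robot.observe()['tool_rot'])
E
```

```text
ptr [[474.7, 212.9], [457.4, 201.9]] [[475.0, 213.0, 79.0], [458.0, 202.0, 79.0]]
discrim [[457.1, 244.2], [494.8, 183.5], [505.2, 232.3], [444.9, 194.3]] [[457.0, 244.0, 45.0], [495.0, 183.0, 45.0], [505.0, 232.0, 45.0], [445.0, 194.0, 46.0]]
red [[439.1, 213.0], [451.5, 212.6]] [[439.0, 213.0, 46.0], [452.0, 213.0, 47.0]]
cheek far in/out edge [[597.1, 230.9], [595.9, 192.7], [588.8, 233.3], [585.5, 198.0]] [[597.0, 231.0, 103.0], [596.0, 192.0, 103.0], [595.0, 231.0, 76.0], [598.0, 186.0, 45.0]]
cheek near in [[563.9, 232.4], [564.3, 193.7], [558.5, 233.1], [560.2, 194.4]] [[564.0, 232.0, 103.0], [572.0, 181.0, 45.0], [560.0, 232.0, 92.0], [560.0, 194.0, 104.0]]
cheek tops mid [[597.0, 211.3], [563.4, 213.2]] [[597.0, 211.0, 103.0], [564.0, 213.0, 103.0]]
floor [[590.4, 230.2], [588.1, 194.1], [569.7, 229.0], [568.9, 191.0], [579.5, 213.4]] [[590.0, 230.0, 76.0], [588.0, 194.0, 75.0], [570.0, 229.0, 75.0], [573.0, 185.0, 44.0], [580.0, 213.0, 76.0]]
[3.14148361e+00 1.64650270e-03 5.55673275e-01]
```

```bash
python3 -m handwheel '[13,0,-40,0.01,0.5,0,0,-40,0,0.5,0,0,-40,0,0.5,0,0,-30,0,0.5,0,0,-18,0,0.5,0,0,0,0,0.5]' 12 && python3 -m handwheel '[0,0,0,0,0,0,0,0,0,0,0,0,0,0,0,0,0,0,0,0,0,0,0,0,0,0,0,0,0,0]' && python3 -m handwheel '[0,0,0,-0.1,0,0,0,0,-0.1,0,0,0,0,-0.1,0,0,0,0,-0.1,0,0,0,0,-0.1,0,0,0,0,-0.075,0,0,0,0,0,0,0,0,0,0,0]'
```

```text
time: 2.65
tool_pos: [0.4741, 0.2108, 0.0708]
tool_rot: [-3.14, 0.005, 0.562]
contact_force: [-0.3, 0.3, 1.3]
opening: 0.046
grip_force: 0.0
time: 3.25
tool_pos: [0.475, 0.2145, 0.0735]
tool_rot: [-3.14, -0.002, 0.564]
contact_force: [-3.2, 7.6, 4.0]
opening: 0.0119
grip_force: 12.0
time: 4.05
tool_pos: [0.4749, 0.2147, 0.0735]
tool_rot: [-3.139, -0.0, -0.01]
contact_force: [-3.9, 7.8, 3.9]
opening: 0.0119
grip_force: 12.0
```

```bash
python3 -m handwheel '[0,0,0,0,0.5,0,0,0,0,0.5,0,0,0,0,0.5,0,0,30,0,0.5,0,0,40,0,0.5,-10,0,40,0,0.5,0,0,20,0,0.5,0,0,0,0,0.5]' && python3 - <<'E'
from h import *
c,p,d=shot('wrist','w1.png')
u=(cv2.projectPoints(np.array([[.475,.213,.06]]),cv2.Rodrigues(np.array(c['world_to_cam'])[:3,:3])[0],np.array(c['world_to_cam'])[:3,3],*K(c))[0]).ravel().astype(int);print(u)
a,b=u-40
cv2.imwrite('pics/w1c.png',cv2.resize(p[b:b+80,a:a+80],(480,480),interpolation=cv2.INTER_CUBIC));print(a,b)
E
```

```text
time: 4.85
tool_pos: [0.4669, 0.2132, 0.206]
tool_rot: [-3.14, -0.007, -0.01]
contact_force: [-0.0, -0.8, -0.5]
opening: 0.0455
grip_force: 0.0
[252 174]
212 134
```

View pics/w1c.png

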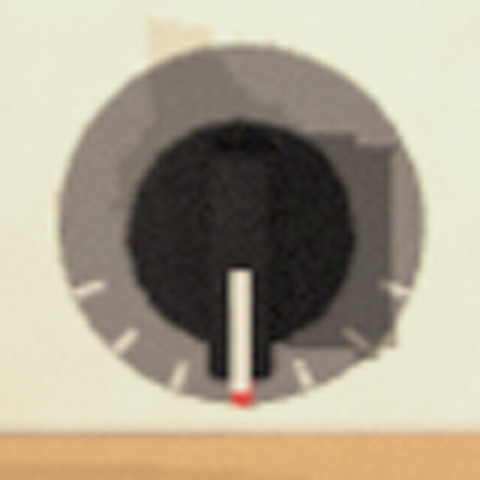

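The crop shows the white pointer ending exactly on the red mark at about (240,395). The tare is zeroed and released, so next is the tray.

```bash
python3 -m handwheel '[5,-37,0,0.14,0.5,5,-37,0,0.14,0.5,5,-37,0,0.14,0.5,5,-37,0,0.14,0.5,5,-37,0,0.14,0.5,5,-37,0,0.14,0.5,5,-37,0,0.14,0.5,5,-37,0,0.14,0.5]' && python3 -m handwheel '[5,-37,0,0.14,0.5,5,-37,0,0.14,0.5,5,-37,0,0.14,0.5,0,-37,0,0,0.5,0,0,0,0,0.5,0,0,0,0,0.5]' && python3 - <<'E'
from h import *
c,p,d=shot('wrist','w2.png')
cv2.imwrite('pics/w2v.png',cv2.resize(p,(768,576),interpolation=cv2.INTER_CUBIC))
E
```

```text
time: 5.7
tool_pos: [0.5046, -0.0846, 0.2009]
tool_rot: [-3.139, 0.001, 1.115]
contact_force: [-0.1, 0.7, -0.9]
opening: 0.0459
grip_force: 0.0
time: 6.3
tool_pos: [0.5194, -0.2313, 0.2007]
tool_rot: [-3.139, -0.002, 1.528]
contact_force: [-0.1, 0.9, -0.5]
opening: 0.0458
grip_force: 0.0
```

View pics/w2v.png

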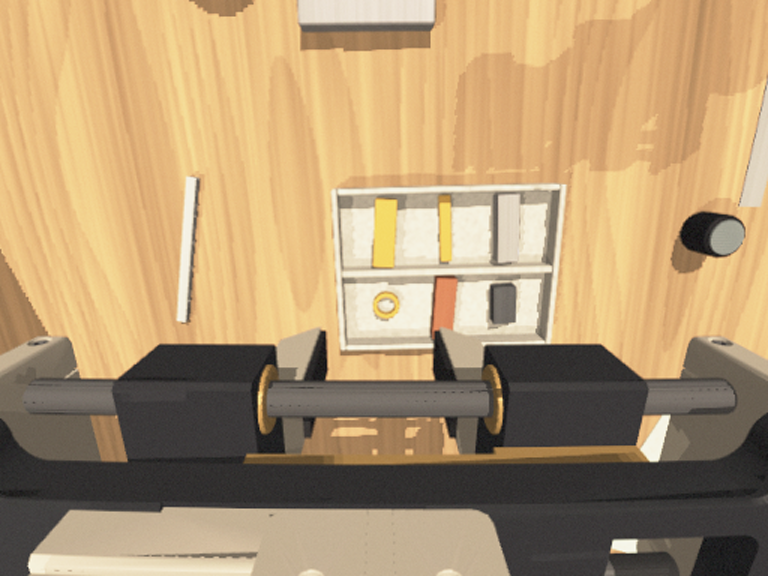

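The wrist view shows the thick brass bar at view px (377,199)–(397,199)–(394,267)–(373,267). The strip is at (445,229), the ring at (386,305), and the block's near edge at the top, (300–435, 25).

```bash
cat >> h.py <<'E'
def yellow(c,p,d,u,v,z):
    h=cv2.cvtColor(p,cv2.COLOR_BGR2HSV); m=cv2.inRange(h,(18,150,60),(35,255,255))
    n,l=cv2.connectedComponents(m,connectivity=4); ys,xs=np.nonzero(l==l[v,u])
    uv=np.c_[xs,ys]; q=deep(c,d,uv[::5]); print('n',len(xs),'z pct',np.percentile(q[:,2],[5,50,95]).round(3))
    r=cv2.minAreaRect((1e3*plane(c,uv,z)[:,:2]).astype(np.float32)); print(r,cv2.boxPoints(r).round(1).tolist())
E
python3 - <<'E'
from h import *
c,p,d=load('w2.png'); yellow(c,p,d,257,155,.021)
c,p,d=load('top0.png'); yellow(c,p,d,356,189,.021)
E
```

```text
n 196357 z pct [nan nan nan]
((516.8314208984375, -318.3725280761719), (566.9169311523438, 884.66552734375), 87.6868667602539) [[63.400001525878906, -583.7000122070312], [947.4000244140625, -619.5], [970.2000122070312, -53.0], [86.30000305175781, -17.299999237060547]]
n 255 z pct [0.015 0.022 0.023]
((522.8486938476562, -206.59288024902344), (56.638797760009766, 19.297712326049805), 84.97085571289062) [[510.79998779296875, -234.0], [530.0, -235.60000610351562], [534.9000244140625, -179.1999969482422], [515.7000122070312, -177.5]]
  return _methods._mean(a, axis=axis, dtype=dtype,
  ret = ret.dtype.type(ret / rcount)
```

```bash
python3 - <<'E'
from h import *
c,p,d=load('w2.png')
V=lambda *a:[(x/1.5,y/1.5) for x,y in a]
pr=lambda n,uv,z:print(n,(1e3*plane(c,uv,z)).round(0)[:,:2].tolist(),(1e3*deep(c,d,uv)).round(0).tolist())
pr('bar',V((377,199),(397,199),(394,267),(373,267)),.021)
pr('barmid',V((386,232),),.021)
pr('tray',V((334,190),(563,186),(340,348),(550,348)),.024)
pr('strip/ring',V((441,197),(438,262),(386,305)),.013)
print(p[155,257],cv2.cvtColor(p[155:156,257:258],cv2.COLOR_BGR2HSV))
E
```

```text
bar [[519.0, -181.0], [535.0, -182.0], [530.0, -238.0], [513.0, -237.0]] [[519.0, -181.0, 19.0], [535.0, -183.0, 4.0], [531.0, -239.0, 14.0], [513.0, -238.0, 16.0]]
barmid [[525.0, -208.0]] [[525.0, -208.0, 21.0]]
tray [[486.0, -173.0], [665.0, -177.0], [481.0, -308.0], [665.0, -316.0]] [[485.0, -173.0, 22.0], [665.0, -177.0, 23.0], [480.0, -309.0, 22.0], [561.0, -198.0, 260.0]]
strip/ring [[571.0, -183.0], [568.0, -237.0], [522.0, -274.0]] [[571.0, -183.0, 10.0], [569.0, -239.0, 5.0], [522.0, -277.0, 4.0]]
[101 218 244] [[[ 25 149 244]]]
```

```bash
python3 -m handwheel '[4,23,-20,-0.05,0.28,0,0,-40,0,0.28,0,0,-40,0,0.28,0,0,-40,0,0.28,0,0,-10,0,0.28,0,0,0,0,0.28,0,0,0,0,0.28]' 25
```

```text
time: 7.05
tool_pos: [0.5254, -0.208, 0.0543]
tool_rot: [3.139, 0.001, 1.48]
contact_force: [1.2, 0.2, 0.5]
opening: 0.0256
grip_force: 0.0
```

```bash
python3 -m handwheel '[-1,0,-15,0,0.28,0,0,-14,0,0.28,0,0,0,0,0.28,0,0,0,0,0.28]' && python3 -m handwheel '[0,0,0,0,0,0,0,0,0,0,0,0,0,0,0,0,0,0,0,0]'
```

```text
time: 7.45
tool_pos: [0.5237, -0.2082, 0.0244]
tool_rot: [3.141, 0.0, 1.48]
contact_force: [0.6, -0.1, 0.4]
opening: 0.0259
grip_force: 0.0
time: 7.85
tool_pos: [0.5239, -0.2084, 0.0245]
tool_rot: [3.14, 0.001, 1.48]
contact_force: [0.3, -0.4, 5.7]
opening: 0.0177
grip_force: 25.0
```

```bash
python3 -m handwheel '[0,0,25,0,0,0,0,30,0,0,0,0,30,0,0,0,20,0,0,0,0,40,0,0.04,0,-5,45,0,0.04,0,0,45,0,0,0,0,35,0,0,0]' && python3 -m handwheel '[0,18,0,0,0,0,0,0,0,0,0,0,-30,0,0,0,0,-25,0,0,0,0,-12,0,0,0,0,0,0,0,0,0,0,0,0]'
```

```text
time: 8.65
tool_pos: [0.5175, -0.0208, 0.1085]
tool_rot: [-3.141, -0.001, 1.56]
contact_force: [1.3, -0.1, -1.8]
opening: 0.0176
grip_force: 25.0
time: 9.35
tool_pos: [0.5188, -0.0057, 0.0422]
tool_rot: [3.141, 0.0, 1.559]
contact_force: [-0.7, 0.3, -1.2]
opening: 0.0173
grip_force: 25.0
```

```bash
python3 -m handwheel '[0,0,-3,0,0,0,0,-1.5,0,0,0,0,0,0,0,0,0,0,0,0]'
```

```text
time: 9.75
tool_pos: [0.5185, -0.0051, 0.0376]
tool_rot: [3.141, 0.0, 1.56]
contact_force: [0.6, 0.6, -0.6]
opening: 0.0177
grip_force: 25.0
```

```bash
python3 -m handwheel '[0,0,-1,0,0,0,0,0,0,0,0,0,0,0,0.4,0,0,0,0,0.4,0,0,0,0,0.4,0,0,0,0,0.4,0,0,30,0,0.4,0,0,40,0,0.5]' && python3 -m handwheel '[0,-13,40,-0.14,1,0,-13,40,-0.14,1,0,-14,0,-0.14,1,0,0,0,-0.14,1,0,0,0,-0.14,1,0,0,0,-0.14,1,0,0,0,-0.14,1,0,0,0,-0.14,1]' && python3 -m handwheel '[-20,20,0,-0.14,1,-30,20,0,-0.14,1,0,0,0,-0.14,1,0,0,0,-0.02,1,0,0,0,0,1]' && python3 - <<'E'
from h import *
c,p,d=shot('wrist','w3.png')
cv2.imwrite('pics/w3v.png',cv2.resize(p,(768,576),interpolation=cv2.INTER_CUBIC))
c2,p2,d2=shot('top','top1.png')
h=cv2.cvtColor(p2,cv2.COLOR_BGR2HSV); print(robot.observe()['tool_pos'])
E
```

```text
time: 10.55
tool_pos: [0.5169, -0.0049, 0.1052]
tool_rot: [-3.136, -0.001, 1.56]
contact_force: [1.3, -0.2, -0.1]
opening: 0.0412
grip_force: 0.0
time: 11.35
tool_pos: [0.5182, -0.0451, 0.1861]
tool_rot: [-3.141, 0.0, 0.434]
contact_force: [-0.1, 0.9, 0.3]
opening: 0.0915
grip_force: 0.0
time: 11.85
tool_pos: [0.4688, -0.0053, 0.1864]
tool_rot: [3.141, -0.001, 0.003]
contact_force: [0.6, 0.3, 0.6]
opening: 0.092
grip_force: 0.0
[ 0.46886224 -0.00541145  0.1862199 ]
```

View pics/w3v.png

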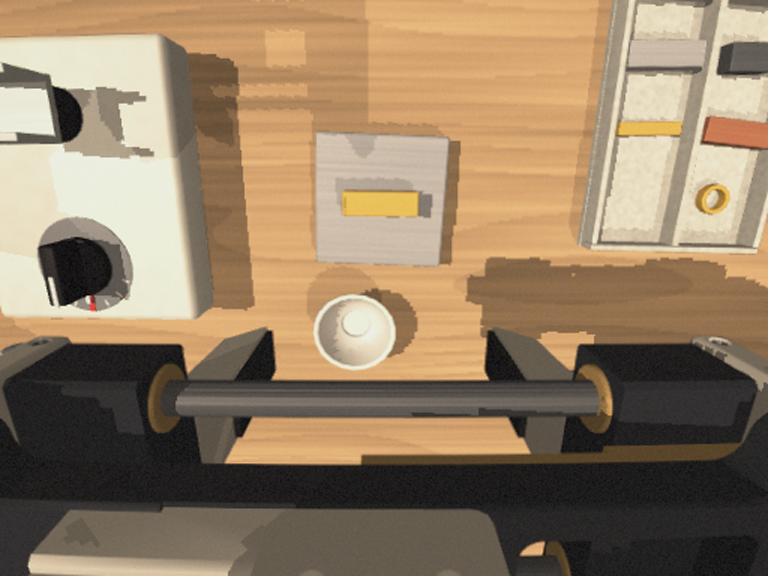

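The bar lies flat on the block, with its top face at view px (342,192)–(418,193)–(418,217)–(344,216). The other stock is in place.

```bash
python3 - <<'E'
from h import *
c,p,d=load('w3.png')
V=lambda *a:[(x/1.5,y/1.5) for x,y in a]
pr=lambda n,uv,z:print(n,(1e3*plane(c,uv,z)).round(0)[:,:2].tolist(),(1e3*deep(c,d,uv)).round(0).tolist())
pr('bar',V((342,191),(418,192),(418,217),(344,216),(380,204)),.034)
pr('block',V((317,134),(449,138),(439,265),(316,262)),.018)
c,p,d=load('top1.png')
h=cv2.cvtColor(p,cv2.COLOR_BGR2HSV); m=cv2.inRange(h,(18,150,60),(35,255,255)); m[:165]=0;m[230:]=0;m[:,:230]=0;m[:,290:]=0
ys,xs=np.nonzero(m);print(len(xs), cv2.minAreaRect((1e3*plane(c,np.c_[xs,ys],.034)[:,:2]).astype(np.float32)) if len(xs)>50 else '')
E
```

```text
bar [[527.0, 21.0], [527.0, -34.0], [508.0, -35.0], [509.0, 20.0], [518.0, -7.0]] [[526.0, 22.0, 18.0], [526.0, -34.0, 31.0], [506.0, -36.0, 18.0], [507.0, 21.0, 17.0], [518.0, -7.0, 33.0]]
block [[567.0, 40.0], [565.0, -57.0], [468.0, -54.0], [470.0, 45.0]] [[567.0, 40.0, 16.0], [566.0, -60.0, 1.0], [464.0, -57.0, 0.0], [466.0, 47.0, -0.0]]
28
```

```bash
python3 -m handwheel '[40,-2,0,0,0.85,9,0,-40,0,0.85,0,0,-40,0,0.85,0,0,-40,0,0.85,0,0,-20,0,0.85,0,0,-8,0,0.85,0,0,0,0,0.85,0,0,0,0,0.85]' && python3 -m handwheel '[0,0,0,0,0.8,0,0,0,0,0.75,0,0,0,0,0.7,0,0,0,0,0.65,0,0,0,0,0.6,0,0,0,0,0.5,0,0,0,0,0.5]' 20
```

```text
time: 12.75
tool_pos: [0.5183, -0.0074, 0.0392]
tool_rot: [3.141, -0.002, 0.0]
contact_force: [-0.2, 0.4, 0.4]
opening: 0.078
grip_force: 0.0
time: 13.45
tool_pos: [0.5174, -0.007, 0.0384]
tool_rot: [-3.142, -0.0, -0.0]
contact_force: [-0.8, 1.0, 2.9]
opening: 0.0559
grip_force: 20.0
```

```bash
python3 -m handwheel '[0,0,20,0,0.5,0,0,30,0,0.5,0,0,35,0,0.5,0,0,30,0,0.5,5,20,0,0,0.5,10,35,0,0,0.5,12,40,0,0,0.5,12,40,0,0,0.5]' 30 && python3 -m handwheel '[12,40,0,0,0.5,11,35,0,-0.01,0.5,0,9,0,0,0.5,0,0,0,0,0.5,0,0,0,0,0.5]' && python3 - <<'E'
from h import *
c,p,d=shot('wrist','w4.png');s=shot('side','side1.png');t=shot('top','top2.png')
f=lambda p,a,b:cv2.resize(p[b:b+120,a:a+130],(400,370),interpolation=cv2.INTER_CUBIC)
w=cv2.resize(p[120:320,120:390],(500,370)); cv2.imwrite('pics/v4.png',np.hstack([w,cv2.resize(s[1][80:200,180:290],(300,370),interpolation=cv2.INTER_CUBIC)]))
E
```

```text
time: 14.25
tool_pos: [0.5564, 0.129, 0.153]
tool_rot: [3.141, 0.001, -0.001]
contact_force: [0.3, -0.1, -1.7]
opening: 0.0552
grip_force: 30.0
time: 14.75
tool_pos: [0.5788, 0.2109, 0.1527]
tool_rot: [3.141, 0.001, -0.01]
contact_force: [0.1, 0.4, -0.3]
opening: 0.0555
grip_force: 30.0
```

View pics/v4.png

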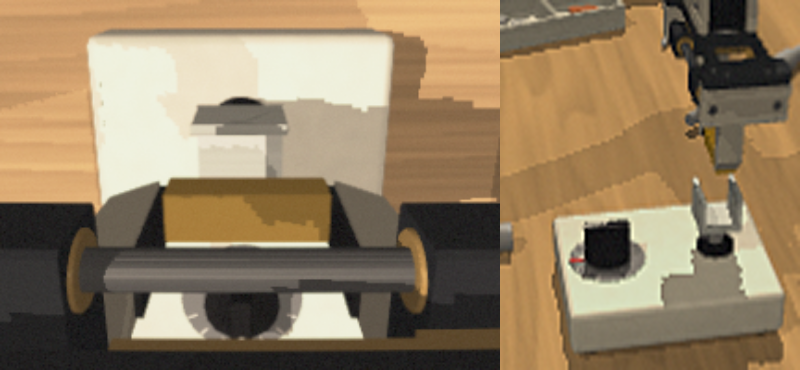

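The bar is held level above the cradle, at view px 165–330 with cradle cheek 192–287. I'll check the lateral offset numerically.

```bash
python3 - <<'E'
from h import *
c,p,d=load('w4.png')
W=lambda *a:[(x*.54+120,y*200/370+120) for x,y in a]
pr=lambda n,uv,z:print(n,(1e3*plane(c,uv,z)).round(1)[:,:2].tolist(),(1e3*deep(c,d,uv)).round(1).tolist())
pr('bartop far edge',W((168,180),(328,180),(200,184),(300,184)),.149)
pr('bar front face',W((170,200),(325,200),(170,238),(325,238)),.14)
pr('cheek top',W((194,130),(284,130),(194,115)),.104)
pr('bal',W((90,40),(392,35)),.045)
print(c['cx'],c['cy'])
E
```

```text
bartop far edge [[594.5, 235.0], [593.9, 183.6], [593.0, 224.8], [592.6, 192.6]] [[550.8, 253.1, 44.6], [549.6, 165.2, 44.2], [588.6, 225.8, 138.8], [588.4, 191.4, 139.2]]
bar front face [[583.3, 236.3], [582.7, 182.8], [568.5, 237.1], [567.9, 182.2]] [[586.9, 235.0, 147.7], [586.5, 184.2, 148.2], [573.0, 235.7, 148.0], [572.2, 183.6, 147.7]]
cheek top [[597.5, 231.0], [597.1, 194.4], [603.8, 230.7]] [[597.4, 231.0, 103.9], [596.9, 194.4, 103.5], [599.3, 232.6, 87.4]]
bal [[627.7, 288.3], [628.5, 135.8]] [[627.1, 290.0, 39.5], [623.5, 122.5, -0.4]]
252.95819893130675 188.7925994820698
```

```bash
python3 -m handwheel '[1,2.5,-15,0,0.5,0,0,-15,0,0.5,0,0,-12,0,0.5,0,0,-6,0,0.5,0,0,-4,0,0.5,0,0,0,0,0.5,0,0,0,0,0.5]' && python3 -m handwheel '[0,0,-2,0,0.5,0,0,-2,0,0.5,0,0,-2,0,0.5,0,0,-2,0,0.5,0,0,0,0,0.5,0,0,0,0,0.5]'
```

```text
time: 15.6
tool_pos: [0.5807, 0.2145, 0.1016]
tool_rot: [-3.141, -0.001, -0.01]
contact_force: [0.0, -0.7, -0.8]
opening: 0.0555
grip_force: 30.0
time: 16.2
tool_pos: [0.5803, 0.2144, 0.0933]
tool_rot: [3.142, 0.0, -0.01]
contact_force: [-0.3, 0.7, -1.2]
opening: 0.0554
grip_force: 30.0
```

```bash
python3 -m handwheel '[0,0,-1.5,0,0.5,0,0,0,0,0.5,0,0,0,0,0.64,0,0,0,0,0.7,0,0,0,0,0.8,0,0,0,0,0.85,0,0,0,0,0.85,0,0,0,0,0.85]' 10 && python3 -m handwheel '[0,0,15,0,0.85,0,0,25,0,0.85,0,0,40,0,0.85,0,0,40,0,0.85,-30,0,0,0,0.85,-30,0,0,0,0.85,-10,0,0,0,0.85,0,0,0,0,0.85]' && python3 - <<'E'
from h import *
c,p,d=shot('wrist','w5.png');s=shot('side','side2.png')
cv2.imwrite('pics/v5.png',np.hstack([cv2.resize(p[60:260,120:390],(500,370)),cv2.resize(s[1][80:200,180:290],(300,370),interpolation=cv2.INTER_CUBIC)]))
E
```

```text
time: 17.0
tool_pos: [0.5803, 0.2144, 0.0917]
tool_rot: [3.142, 0.0, -0.01]
contact_force: [0.1, -0.3, 0.1]
opening: 0.078
grip_force: 0.0
time: 17.8
tool_pos: [0.5097, 0.2146, 0.2122]
tool_rot: [3.142, -0.0, -0.009]
contact_force: [0.6, 0.4, 0.5]
opening: 0.0781
grip_force: 0.0
```

View pics/v5.png

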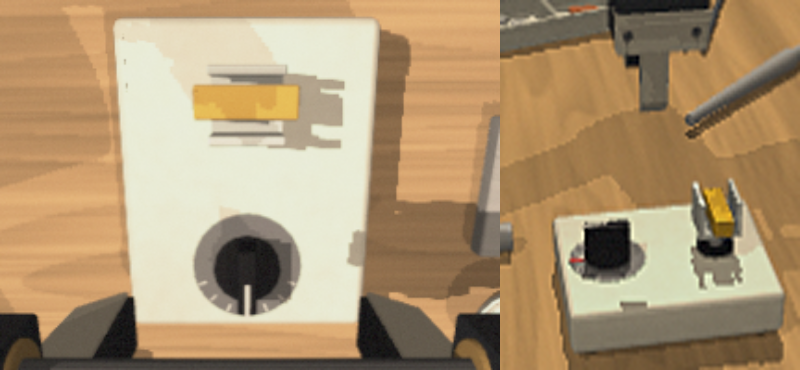

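The bar lies flat between the cheeks, at px 193–299 with the cheeks at 209–286, so it is centred. The pointer is still on zero and the gripper is clear.

```bash
python3 - <<'E'
from h import *
c,p,d=load('w5.png')
W=lambda *a:[(x*.54+120,y*200/370+60) for x,y in a]
print((1e3*deep(c,d,W((205,102),(246,102),(288,102)))).round(1).tolist())
print(robot.hand_in())
E
```

```text
[[581.5, 234.6, 86.9], [581.3, 213.1, 86.7], [581.1, 191.0, 87.3]]
the job is handed in; nothing more can be done
None
```

I zeroed the tare and regrasped the brass bar by its ends on the bench block. It now lies flat and centred in the cradle, about 1 mm off the middle and level to within a millimetre, with the pointer still on zero. I handed the job in at about 18 s of robot time, and no verdict came back.

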